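Lay the tank port cap flat on its cork mat

TASK

The larger steel tank cap has been left standing on edge on the round cork mat, where a nudge could send it to the floor. Tip it over with a light push, without lifting it, so that it lies flat and wholly on the mat with its knob on top. Leave the smaller cap standing as it is, and do not disturb the miniature bottle.

Things in the scene. Friction and masses are not known exactly. Their poses are not given: they have to be found in the camera images.
- cap_centre (a point): Larger steel cap: 12-sided disc 88 mm across, 14 mm thick, 0.2-0.4 kg, knob (24 mm wide, 22 mm out) amid one face. Stands on a rim flat on the mat, knob level, roughly away from the mat's middle; topples if leaned 10 deg, under 1 N near its top edge, landing 50 mm off. Point: disc centre, 44 mm over the mat standing, 7 mm lying. x: out along the knob (up when done); z: up while it stands.
- mat_top (a point): Centre of the upper face of the round brown cork mat, 200 mm diameter, 4 mm thick, fixed to the table. The point is 4 mm above the table; z up.
- small_cap_centre (a point): A smaller steel cap of the same form (12-sided disc 60 mm across flats, 14 mm thick, knob 18 mm diameter standing 16 mm out), standing on edge on the table beside the mat. The point is the centre of the disc, 30 mm above the table; x along its knob, z up. It is to stay standing.
- mini_centre (a point): A miniature amber glass bottle with a red wax top, 38 mm diameter, 111 mm high. The point is on its axis, 50 mm above the table. To be left alone. It, the small cap, a hip flask (116 mm high) and a small steel cup (50 mm high) stand around the mat, 150 to 210 mm from its middle, none on the larger cap's knob side.
There are look-alikes about, which are no part of the job. Of the things shaped like the part that bears mini_centre, the amber glass one is meant.

How it is judged:
By the outcome, as a careful person would: the job done as asked, in the order asked, and still so for the second after the job is handed in, with the robot touching nothing.
It also fails if it takes over 29 s, if anything falls off the work surface, if the arm or the gripper's body presses on something with over 40 N, if the wrist force passes 120 N, or if a joint passes its speed limit or range.

ROBOT

A 7-joint arm with a two-finger parallel gripper is mounted at the origin on the work surface. World frame = base frame: x ahead of the robot, y to its left, z up, the work surface at z = 0. Lengths are in mm, angles in rad, forces in N, time in s.
With the tool pointing down it reaches from about 400 to 875 mm from the base axis. Payload 4.4 kg.
Tool frame: the origin (TCP) lies at the very end of the fingers, on their centre line; the grasp point (between the pads) lies 19 mm behind it; z points along the fingers, y is the line along which they close (so a half turn about z gives the same grasp; the last joint's range is limited). The gripper opens to 85 mm and grips with 20 to 120 N. Pads are 22 mm wide; open, the fingers measure 114 mm over their backs; the gripper's body (76 mm by 85 mm) begins 54 mm behind the grasp point. The pads swing forward as they close: fully open they stand 13 mm farther back than shut.
Start: joints at [-1.274, 0.628, 0.038, 1.517, -0.027, 0.996, -0.02], TCP at [230.658, 607.713, 231.313] pointing down, gripper open.
Joint ranges: [-3.06, 3.06], [-0.37, 2.12], [-1.25, 1.32], [0.18, 2.47], [-1.1, 4.24], [0.23, 1.98], [-2.94, 2.94]. Speed limits (rad/s): [2.57, 2.57, 3.14, 3.14, 3.14, 3.14, 3.14].

INTERFACE

Orientations are given as [roll, pitch, yaw] about the fixed x, y, z axes, in that order (R = Rz(yaw) Ry(pitch) Rx(roll)).
In Python, from cell import sensors, get_image, camera_params, order gives the robot as it stands.
- The arm moves only by the shell command python3 -m inch 'ROWS' [OPENING]. ROWS is JSON, a list that holds one entry, the list of rows, each a list of 4 numbers: the shift along the tool's x, y, z in cm, then the turn about the tool's z in degrees. A call has 1 to 8 rows; each row is the pose to reach, as a shift and turn from the pose commanded when the call began, along the tool's axes at that moment; what a row does not reach only later rows make up. A row lasts 1/12 s, in which the tool goes at most 41.7 mm and 7.16 degrees, less where a joint would pass 70% of its speed; a pose out of reach is approached as far as the arm can. A call with a gripper value outside its range is refused whole. OPENING is the finger opening in cm, from 0 to 8.54, set as the call begins (- or left out, the last holds). The fingers move at their own pace and stop on an object; the grip force is fixed at half the most. Time passes only in rows, so rows that repeat a pose let the fingers close. It gives the time, the measured TCP pose, the force, the opening and the grip force at its end, in the units of the state.
- sensors.read_state(): the state, without advancing time (a new reading comes with each control period).
- get_image(name): name is "scene" or "top" or "wrist"; returns the picture (400x640x3 uint8, blue, green, red); there is no depth.
- camera_params(name): a dict with "mtx" (3x3 intrinsics, pixels), "rvec" (rotation vector, rad) and "tvec" (3), from world to camera coordinates, as OpenCV has them. Camera axes: x right, y down, z forward; pixel columns grow to the right and rows downward; lengths in mm; the calibration is good to about 2 mm. A picture is of the moment at which its call begins: read the wrist's pose just before it. camera_params takes no time and is no camera call; for the wrist camera it gives the pose at the moment of the call.
- order.finish_job(): hands the job in; it is judged then, once.
The state is a dict: "clock": time; "qpos": joint angles; "qd": joint speeds; "tau": joint torques, N m; "eef_pos": TCP position; "tool_rot": TCP orientation; "force": force on the tool from outside, world axes, zero at the start; "torque": the same for the moment, N m; "width": finger opening in mm; "gripper_force": force on a finger pad.
Only numpy, scipy, OpenCV 4.12 (cv2) and the standard library are available. Lean on these libraries where they do the work, as an engineer would, in place of code of your own. Each camera call takes 0.05 s, during which the arm holds its last target. There are 200 camera calls.

## Working session

There is one attempt and no reset: what is moved stays moved. The work goes in short steps, Python scripts to look and compute and a shell command to move; the robot and the scene stay as the last step left them, time stands still between calls to the robot, and variables do not carry over. Pictures are saved under pics/ and viewed, at most 10 in all, crops included, and the job is handed in when it is done.

```bash
mkdir -p pics; ls; cat > h.py <<'E'
import cv2,numpy as np
from cell import sensors,get_image,camera_params,order
def cam(n):
    p=camera_params(n);R=cv2.Rodrigues(np.array(p["rvec"],float))[0];return np.array(p["mtx"],float),R,np.array(p["tvec"],float).ravel()
def ray(n,u,v,z):
    K,R,t=cam(n);d=R.T@np.linalg.inv(K)@[u,v,1];c=-R.T@t;return c+d*(z-c[2])/d[2]
def proj(n,P):
    K,R,t=cam(n);q=K@(R@np.array(P,float)+t);return q[:2]/q[2]
E
python3 - <<'E'
from h import *
for n in("scene","top"):
    cv2.imwrite(f"pics/{n}0.png",get_image(n)); K,R,t=cam(n); print(n,-R.T@t,K[0,0])
s=sensors.read_state();print(s)
E
```

```text
pics
scene [ 869.94857274 -430.84580126  736.93226586] 420.22403215970866
top [486.84129669  53.05246952 801.86913838] 373.22992001002996
{'clock': 0.1, 'qpos': array([-1.27380923,  0.62924949,  0.03844715,  1.51828816, -0.02698473,
        0.99626645, -0.02003151]), 'qd': array([-1.64026265e-03,  8.73010196e-05,  3.28757555e-04, -3.04705354e-03,
        1.72330859e-03, -1.02913322e-04, -8.51050885e-04]), 'tau': array([ 2.75013561e-03, -5.64524496e+01,  1.23049255e+00, -1.93973351e+01,
        1.13100198e-02,  5.47201766e-03,  1.95719144e-05]), 'eef_pos': array([230.45152092, 607.1781058 , 230.47731238]), 'tool_rot': array([-3.13989954e+00,  3.12936511e-05,  2.77878000e+00]), 'force': array([ 0.48000694, -0.59897405,  0.68835562]), 'torque': array([ 0.02592262, -0.06439127, -0.00930818]), 'gripper_force': 0.0, 'width': 85.34722902424544}
```

View pics/scene0.png

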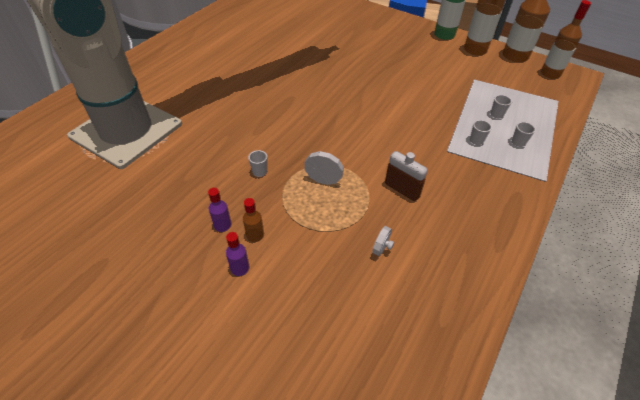

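View pics/top0.png

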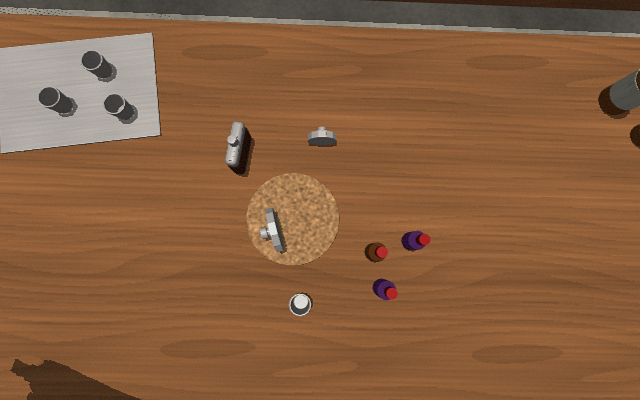

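Scene: the large cap stands on the mat at about (324,168), the small cap at (382,242), the amber mini at (253,222). Top: mat centred near (293,219), large cap at (273,230) with its knob to the left at (264,232), amber bottle at (378,252), small cap at (321,137), flask at (237,145), cup at (300,303).

```bash
python3 - <<'E'
from h import *
im=cv2.imread("pics/top0.png")
c=cv2.resize(im[160:280,230:350],None,fx=5,fy=5,interpolation=cv2.INTER_CUBIC);cv2.imwrite("pics/crop.png",c)
hsv=cv2.cvtColor(im,cv2.COLOR_BGR2HSV)
# mat: brighter than wood
roi=np.zeros(im.shape[:2],np.uint8);roi[165:275,238:348]=1
m=((hsv[...,2]>150)&(hsv[...,1]>60)&(roi>0)).astype(np.uint8)
m=cv2.morphologyEx(m,cv2.MORPH_CLOSE,np.ones((5,5)));m=cv2.morphologyEx(m,cv2.MORPH_OPEN,np.ones((5,5)))
cs=max(cv2.findContours(m,0,2)[0],key=cv2.contourArea)
(x,y),r=cv2.minEnclosingCircle(cs);print("mat px",x,y,r,ray("top",x,y,4),np.linalg.norm(ray("top",x+r,y,4)-ray("top",x,y,4)))
g=((hsv[...,1]<60)&(hsv[...,2]>60)&(roi>0)).astype(np.uint8)
print("steel bbox",cv2.boundingRect(g))
for n,u,v,z in(("flask",237,140,116),("small",321,137,30),("cup",300,303,50),("mini",380,252,111),("knob",264,232,48),("cap",273,230,92)):print(n,ray("top",u,v,z).round())
E
```

```text
mat px 293.0609436035156 208.30763244628906 59.7910270690918 [574.15582172  97.92780423   4.        ] 128.69394831863426
steel bbox (260, 208, 24, 44)
flask [688. 201. 116.]
small [725.  42.  30.]
cup [382.  76.  50.]
mini [486. -71. 111.]
knob [520. 152.  48.]
cap [522. 130.  92.]
```

View pics/crop.png

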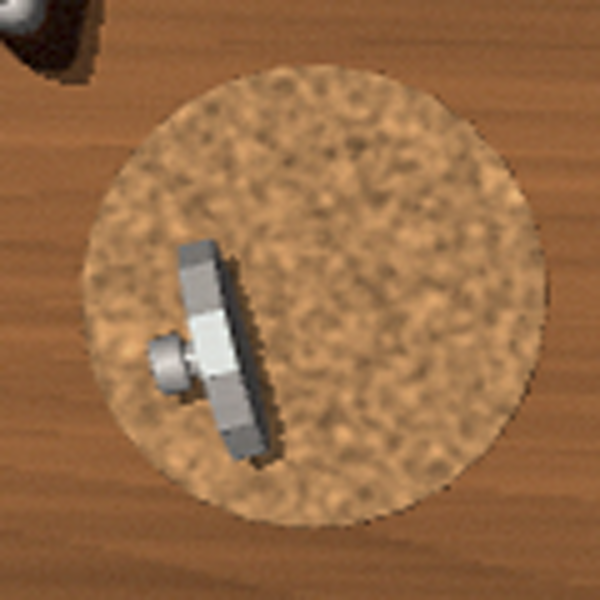

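Crop: mat circle spans 84–548 × 65–527 (centre 316,296 in crop); the cap's top facet is centred at (214,343), its ends at about (198,242) and (252,456), and the knob at (168,365) points left and slightly down.

```bash
python3 - <<'E'
from h import *
P=lambda x,y,z:ray("top",230+x/5-.4,160+y/5-.4,z)
mat=P(316,296,4);top=P(214,343,92);a=P(198,242,60);b=P(252,456,60);k=P(168,362,58)
print("mat",mat,"top",top,"a",a,"b",b,"mid",(a+b)/2,np.linalg.norm(a-b),"knob",k)
t=(b-a)[:2];t/=np.linalg.norm(t);n=np.array([-t[1],t[0]])
c=(top[:2]+(a+b)[:2]/2)/2
if n@(k[:2]-c)<0:n=-n
print("c",c,"n",n,np.degrees(np.arctan2(n[1],n[0])),"landing rel mat",c-50*n-mat[:2], np.linalg.norm(c-50*n-mat[:2]))
# scene check
for q in([*c,48],[*(c+n*7),92],[*mat]):print(proj("scene",q))
s=sensors.read_state();p=s["eef_pos"];print(np.degrees(s["tool_rot"]),p)
from scipy.spatial.transform import Rotation as Ro
R=Ro.from_euler("xyz",s["tool_rot"]).as_matrix();print(R.round(3))
tgt=np.array([*(c+n*45),82]);print("tgt",tgt,"tool shift cm",R.T@(tgt-p)/10)
E
```

```text
mat [551.56342551  97.74516388   4.        ] top [525.57210849 130.81140814  92.        ] a [567.38473861 142.24297148  60.        ] b [483.23786994 117.67406381  60.        ] mid [525.31130427 129.95851765  60.        ] 87.66029163906136 knob [519.44328612 152.41400179  58.        ]
c [525.44170638 130.38496289] n [-0.28027408  0.95992002] 106.27656338452701 landing rel mat [-12.10801509 -15.35620185] 19.555484261503555
[323.73359831 168.69518664]
[325.04378056 152.58037944]
[325.23568577 195.31019421]
[-1.79902992e+02  1.79299413e-03  1.59212366e+02] [230.45152092 607.1781058  230.47731238]
[[-0.935  0.355 -0.001]
 [ 0.355  0.935 -0.002]
 [-0.    -0.002 -1.   ]]
tgt [512.82937275 173.58136367  82.        ] tool shift cm [-41.78767909 -30.49013763  14.9006834 ]
```

```bash
python3 -m inch '[[[-2,-1.5,0.3,0],[-5,-3.6,1,0],[-8.5,-6.1,1.7,0],[-12,-8.6,2.4,0],[-15.5,-11.2,3.1,0],[-19,-13.7,3.8,0],[-22.5,-16.2,4.5,0],[-25,-18,5,0]]]' 0 && python3 -m inch '[[[-2.5,-1.8,0.5,6],[-5,-3.5,1,13],[-7.5,-5.3,1.5,20],[-10,-7,2,27],[-12.5,-8.8,2.5,34],[-14.5,-10.2,2.8,41],[-15.5,-10.9,3,48],[-15.8,-11.1,3,53]]]'
cat > g.py <<'E'
from h import *
from scipy.spatial.transform import Rotation as Ro
s=sensors.read_state();p=s["eef_pos"];R=Ro.from_euler("xyz",s["tool_rot"]).as_matrix()
c=np.array([525.4,130.4]);n=np.array([-.280,.960])
print(s["clock"],p,np.degrees(s["tool_rot"]),s["force"],s["width"])
print("along n",n@(p[:2]-c),"lateral",n[0]*(p[1]-c[1])-n[1]*(p[0]-c[0]))
print("tool x·n,y·n",R[:2,0]@n,R[:2,1]@n)
for d in(45,):
  t=np.array([*(c+d*n),84]);print("shift cm",R.T@(t-p)/10)
E
python3 g.py
```

```text
clock: 0.77
eef_pos: [401.1, 348.8, 180.8]
tool_rot: [-3.141, -0.0, 2.779]
force: [0.2, 0.1, 0.1]
width: 0.3
gripper_force: 0.0
clock: 1.43
eef_pos: [510.2, 187.2, 150.7]
tool_rot: [-3.141, 0.002, 1.843]
force: [-0.2, 0.8, 1.1]
width: 0.2
gripper_force: 0.0
1.4333 [510.16498206 187.22734953 150.72614875] [-1.79973106e+02  1.22161984e-01  1.05605355e+02] [-0.15152269  0.81569603  1.05957128] 0.17065159240666952
along n 58.82006057338991 lateral -1.286040644071461
tool x·n,y·n 0.9999324135965726 -0.011430035584130189
shift cm [-1.36915561 -0.1096672   6.67560147]
```

```bash
python3 -m inch '[[[0,-0.1,2,0],[0,-0.1,4,0],[0,-0.1,5.8,0],[-0.7,-0.1,6.6,0],[-1.5,-0.1,6.6,0],[-2.2,-0.1,6.6,0],[-2.8,-0.1,6.6,0],[-2.8,-0.1,6.6,0]]]' && python3 - <<'E'
import g
from h import *
cv2.imwrite("pics/s1.png",cv2.resize(get_image("scene")[100:260,220:440],None,fx=3,fy=3))
E
```

```text
clock: 2.1
eef_pos: [517.2, 161.4, 86.4]
tool_rot: [3.139, 0.001, 1.851]
force: [1.2, -0.1, -0.0]
width: 0.1
gripper_force: 0.0
2.1 [517.17948239 161.38749622  86.43424514] [1.79877830e+02 6.76200390e-02 1.06032244e+02] [ 1.18586203 -0.0588484  -0.02029793] 0.05126201063988507
along n 32.04974129940834 lateral -0.7848020351617953
tool x·n,y·n 0.9999913887126464 -0.003976126193709849
shift cm [ 1.29498976 -0.08414764  0.24171747]
```

View pics/s1.png

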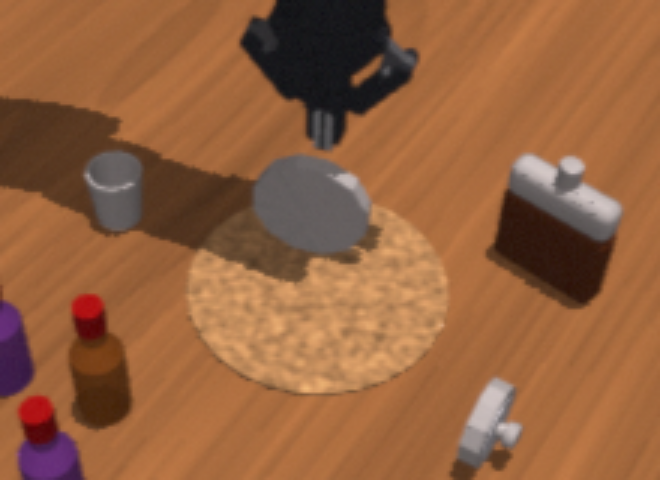

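The closed fingers, tip at crop (322,140), are just behind the standing cap at (312,203), and nothing has been touched. I'll lower 3 mm and advance slowly.

```bash
python3 -m inch '[[[0,0,0.3,0],[-0.4,0,0.3,0],[-0.8,0,0.3,0],[-1,0,0.3,0],[-1.2,0,0.3,0],[-1.4,0,0.3,0],[-1.6,0,0.3,0],[-1.8,0,0.3,0]]]' && python3 g.py
```

```text
clock: 2.82
eef_pos: [520.7, 146.4, 82.3]
tool_rot: [-3.142, -0.0, 1.854]
force: [-0.1, 0.4, 0.6]
width: -0.1
gripper_force: 0.1
2.8167 [520.72152188 146.36140741  82.30610375] [-1.79999923e+02 -9.06996326e-03  1.06220355e+02] [-0.13927162  0.39462509  0.57599333] -0.07394424335838572
along n 16.63292499049239 lateral 0.022144917120884955
tool x·n,y·n 0.9999997456045903 -0.0006955079813760411
shift cm [ 2.83673513e+00  2.41310107e-04 -1.68940571e-01]
```

```bash
python3 -m inch '[[[-0.2,0,0,0],[-0.4,0,0,0],[-0.6,0,0,0],[-0.8,0,0,0],[-1,0,0,0],[-1.2,0,0,0],[-1.2,0,0,0],[-1.2,0,0,0]]]' && python3 - <<'E'
import g
from h import *
cv2.imwrite("pics/s2.png",cv2.resize(get_image("scene")[100:260,220:440],None,fx=3,fy=3))
E
```

```text
clock: 3.48
eef_pos: [524.1, 134.7, 82.3]
tool_rot: [-3.142, -0.0, 1.853]
force: [-0.1, -1.3, -0.7]
width: -0.1
gripper_force: 0.0
3.4833 [524.09200939 134.74821547  82.29875921] [-1.79998814e+02 -2.04729644e-03  1.06197272e+02] [-0.05461374 -1.29278324 -0.66416354] -0.06919538459928255
along n 4.540524224523119 lateral 0.038170654929177594
tool x·n,y·n 0.9999993961357581 -0.0010983850484877543
shift cm [ 4.04595541e+00 -6.30466373e-04 -1.69979496e-01]
```

View pics/s2.png

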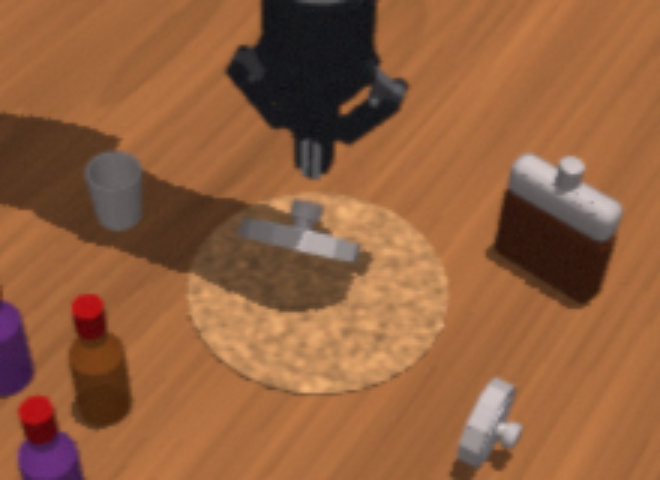

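The cap is mid-fall, seen edge-on at crop (298,240), with its knob swinging up at (306,212) clear of the fingers. I'll let it land while backing off and up.

```bash
python3 -m inch '[[[0.5,0,-0.3,0],[2,0,-1,0],[4.5,0,-3,0],[8,0,-5,0],[11,0,-7,0],[14,0,-8,0],[16,0,-8,0],[16,0,-8,0]]]' && python3 - <<'E'
import g
from h import *
t=get_image("top");cv2.imwrite("pics/t3full.png",t)
a=cv2.resize(get_image("scene")[100:260,220:400],None,fx=2.2,fy=2.2);b=cv2.resize(t[120:280,220:400],None,fx=2.2,fy=2.2)
cv2.imwrite("pics/s3.png",np.hstack([a,b]))
E
```

```text
clock: 4.2
eef_pos: [477.0, 295.8, 163.2]
tool_rot: [3.14, -0.005, 1.863]
force: [0.1, 0.9, -0.5]
width: 0.3
gripper_force: 0.0
4.2 [477.02216197 295.75277761 163.20160414] [179.90714177  -0.26784917 106.723049  ] [ 0.07670843  0.93988661 -0.45150004] 0.27970534520283963
along n 172.2844611563247 lateral 0.14394677661687183
tool x·n,y·n 0.999956445133798 0.008070482264075233
shift cm [-12.76503344  -0.10116642   7.86041827]
```

View pics/s3.png

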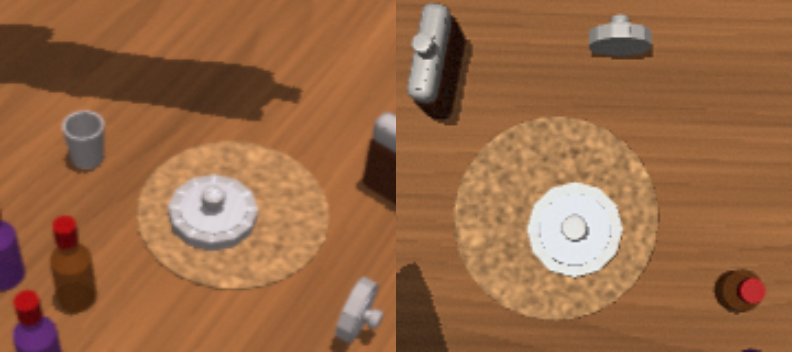

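The cap lies flat with its knob up, in the right half at (575,229), wholly within the mat circle (455–658 × 117–319). The small cap still stands at (620,38) and the bottle is unmoved. Handing in.

```bash
python3 -c "
from cell import order;print(order.finish_job())"
```

```text
the job is handed in; nothing more can be done
None
```

The larger cap now lies flat, knob up and wholly on the mat after one light push; the smaller cap still stands, the miniature bottle was not touched, and the job was handed in at about 4.3 s.

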